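Try the filter housing's cover, free its latch if caught, and hold it open

TASK

Try the cover of the filter housing first: take its bar handle and tug it up with the latch slide still where you found it. If the latch holds it, push the slide knob across to the other end of its slot and try again. Then raise the cover by its handle to at least 50 degrees and finish holding it still there with the gripper, because it falls shut when let go; do not disturb the dropper bottle, the canister or the lens that stand nearby.

Things in the scene. Friction and masses are not known exactly. Their poses are not given: they have to be found in the camera images.
- housing: Black metal box with an aluminium cover, fixed to the worktop, 130 (its x) x 170 (its y) x 80 mm high without the cover; origin at the centre of its underside. The cover's hinge runs along x at the +y side, the handle is at the -y side.
- cover (a joint): Hinge of the cover, a plate 6 mm thick lying on the box (top face at z = 86 mm when shut). 0 = shut, grows in rad as the handle side rises, stop at 1.25; it falls shut from any angle (about 2 N at the handle). A caught latch leaves it about 0.03 rad of play and then holds it firmly; pulling harder than 20 N is useless.
- cover_hinge (a point): Point in the middle of the hinge axis, 80 mm above the worktop; the axis is horizontal, along the housing's x.
- cover_handle: Round steel bow handle on the cover, 10 mm thick, bar 56 mm long along the housing's x; origin on the top face of the cover under the middle of the bar.
- handle_bar (a point): Middle of the handle's bar, on its axis: 32 mm above the cover's top face (118 mm above the worktop when shut), 155 mm from the hinge line. 46 mm clear between the two legs, 27 mm clear under the bar.
- latch_slide (a joint): Position of the latch slide in m: 0 to 0.030 along the housing's +x, always found within 3 mm of 0, the end of the slot nearest the robot. It stays where it is put (about 2 N to push). One end position locks and the other frees the cover, but the catch is hidden inside and differs between housings: only a tug tells. It is changed over for certain beyond 0.024. Let the cover lie shut while sliding it.
- slide_knob (a point): Centre of the latch slide's black knob in the middle of the cover, 16 (x) x 24 (y) x 22 mm high, standing 1.5 mm above the cover's top face; this point is 12.5 mm above that face.
- oil_dropper: Bystander: brown dropper bottle, 29 mm wide, 89 mm high, origin at its underside.
- objective_can: Bystander: black canister with a white cap, 36 mm wide, 61 mm high, origin at its underside.
- lens_post: Bystander: lens in a ring on a post and base, 25 x 58 x 95 mm, origin at its underside.

How it is judged:
On the way:
1. the cover has been tugged by its handle with the latch slide still where it was found (contact force between the fingers and cover_handle above 0.8 N and value of joint cover above 0.012 rad and value of joint latch_slide below 0.008 m), for 0.1 s.
At the end, for the whole second after the job is handed in: The cover stands at least 0.8 rad (46 degrees) open and still (under 0.1 rad/s), carried by the fingers on its handle (contact over 0.8 N), which have not let go (value of joint cover above 0.8 rad and velocity of joint cover between -0.1 and 0.1 rad/s and contact force between the fingers and cover_handle above 0.8 N); the arm keeps its last pose, push and grip.
It fails at once if a bystander (dropper bottle, canister or lens) was shoved by more than 20 mm or knocked over (distance of any of oil_dropper, objective_can, lens_post from where it was at the start of the episode above 0.02 m or angle between any of oil_dropper, objective_can, lens_post's own z axis and vertical above 0.5 rad).
It also fails if it takes over 64 s, if anything falls off the work surface, if the arm or the gripper's body presses on something with over 40 N, if the wrist force passes 120 N, or if a joint passes its speed limit or range.

ROBOT

A 6-joint arm with a two-finger parallel gripper is mounted at the origin on the work surface; the furniture and walls round the work are solid. World frame = base frame: x ahead of the robot, y to its left, z up, the work surface at z = 0. Lengths are in m, angles in rad, forces in N, time in s.
With the tool pointing down it reaches from about 0.375 to 0.825 m from the base axis. Payload 5.5 kg.
Tool frame: the origin (TCP) lies between the finger pads; the fingertips stand 11 mm ahead of it and the grasp point (between the pads) lies 8 mm behind it (ctrl.tcp_to_tips is the z of the fingertips in the tool frame, in m); z points along the fingers, y is the line along which they close (so a half turn about z gives the same grasp; the last joint's range is limited). The gripper opens to 85 mm and grips with 20 to 120 N. Pads are 22 mm wide; open, the fingers measure 114 mm over their backs; the gripper's body (76 mm by 85 mm) begins 54 mm behind the grasp point. The pads swing forward as they close: fully open they stand 13 mm farther back than shut.
Start: joints at [-1.165, 0.314, -0.047, 1.21, 0, 1.571], TCP at [0.237, -0.551, 0.242] pointing down, gripper open.
Joint ranges: [-2.67, 2.67], [-0.69, 1.73], [-1.03, 1.25], [-2.08, 2.16], [-1.42, 1.45], [-3.14, 3.14]. Speed limits (rad/s): [2.39, 2.39, 3.01, 3.14, 3.14, 3.14].

INTERFACE

Orientations are given as a 3x3 rotation matrix whose columns are the frame's x, y, z axes.
In Python, from station import ctrl, imaging, finder gives the robot as it stands.
- The arm moves only by the tool jog_arm, never from a script. Its argument "rows" is one flat list of numbers, 6 for each row, row after row: the shift along the tool's x, y, z in mm, then the turn, a rotation vector about the tool's x, y, z in rad. A call has 1 to 10 rows; each row is the pose to reach, as a shift and turn from the pose commanded when the call began, along the tool's axes at that moment; what a row does not reach only later rows make up. A row lasts 1/8 s, in which the tool goes at most 62.5 mm and 10.7 degrees, less where a joint would pass 70% of its speed; a pose out of reach is approached as far as the arm can. A call with a gripper value outside its range is refused whole. "fingers" is the opening, from 0 (shut) to 1 (fully open), set as the call begins (left out, the last holds). The fingers move at their own pace and stop on an object; "force" is the grip in N (left out, the last holds). Time passes only in rows, so rows that repeat a pose let the fingers close. It gives the time, the measured TCP pose, the force, the opening and the grip force at its end, in the units of the state.
- ctrl.observe(): the state, without advancing time (a new reading comes with each control period).
- imaging.snapshot(name): name is "scene" or "top" or "wrist"; returns a dict with "image" (420x560x3 uint8, red, green, blue), "fx", "fy", "cx", "cy" (pixels), "extrinsics" (4x4, takes a point from camera to world coordinates). Camera axes: x right, y down, z forward; pixel columns grow to the right and rows downward; lengths in m; the calibration is good to about 2 mm. A picture is of the moment at which its call begins. There is no depth.
- ctrl.hand_in(): hands the job in; it is judged then, once.
Trained networks look in a picture, given as the dict that the camera call returned (one of the last four; its "shot" number tells which), for a name from the list of things; names that differ only in an ending like _2 or _b are one class to them, and where a whole thing is asked for, a point or a joint stands for the part that bears it (a point fixed in the world has none). Each returns a list of dicts, best first, with "score" (0 to 1); they miss things now and then, are a little off and sometimes report something else, mostly with a low value. They report only what shows in the picture. A call takes as long as a camera call.
- finder.recognise(picture, query): "xyz" ([x, y, z] in m, in world coordinates, good to about 4 mm: the middle of the surface that is visible of it).
- finder.regions_of(picture, query): "mask" (420x560 bool, what is visible of it).
The state is a dict: "clock": time; "joint_positions": joint angles; "joint_vel": joint speeds; "joint_torque": joint torques, N m; "position": TCP position; "orientation": TCP orientation; "force": force on the tool from outside, world axes, zero at the start; "ft_torque": the same for the moment, N m; "opening": opening from 0.0 (shut) to 1.0 (fully open); "finger_force": force on a finger pad.
Only numpy, scipy, OpenCV 4.12 (cv2) and the standard library are available. Lean on these libraries where they do the work, as an engineer would, in place of code of your own. Each camera call takes 0.05 s, during which the arm holds its last target. There are 200 camera calls.

## Working session

There is one attempt and no reset: what is moved stays moved. The work goes in short steps, Python scripts to look and compute and a tool call to move; the robot and the scene stay as the last step left them, time stands still between calls to the robot, and variables do not carry over. Pictures are saved under pics/ and viewed, at most 10 in all, crops included, and the job is handed in when it is done.

Besides the shell and the picture viewer there is one more tool, called after ">>>" as name(argument=value, ...) on one line, values as JSON. jog_arm: Moves the arm, as the interface text tells. Its arguments: {"type":"object","properties":{"rows":{"type":"array"},"fingers":{"type":"number"},"force":{"type":"number"}},"required":["rows"]}

```bash
mkdir -p pics; cat > h.py <<'E'
import numpy as np, cv2
from station import ctrl, imaging, finder
def snap(cam,fn=None):
    s=imaging.snapshot(cam)
    if fn: cv2.imwrite('pics/'+fn,s['image'][:,:,::-1])
    return s
def st():
    o=ctrl.observe(); print('t',round(o['clock'],2),'p',np.round(o['position'],4),'F',np.round(o['force'],1),'op',round(o['opening'],3),'ff',o['finger_force']); print(np.round(o['orientation'],3)); print(np.round(o['joint_positions'],3))
    return o
E
python3 - <<'E'
from h import *
st(); print(ctrl.tcp_to_tips)
for c in ['top','scene']:
    s=snap(c,c+'0.png')
    for q in ['housing','handle_bar','cover_handle','slide_knob','oil_dropper','objective_can','lens_post']:
        r=finder.recognise(s,q)
        print(c,q,[(np.round(d['xyz'],3).tolist(),round(d['score'],2)) for d in r[:2]])
E
```

```text
t 0.0 p [ 0.2366 -0.5507  0.2414] F [0.2 0.6 0.2] op 1.002 ff 0.0
[[ 0.919  0.395 -0.001]
 [ 0.395 -0.919  0.002]
 [ 0.    -0.002 -1.   ]]
[-1.165  0.314 -0.048  1.21   0.     1.571]
0.011
top housing [([0.452, 0.122, 0.085], 0.79)]
top handle_bar [([0.461, 0.054, 0.125], 0.78)]
top cover_handle [([0.461, 0.053, 0.123], 0.6)]
top slide_knob [([0.449, 0.122, 0.109], 0.41)]
top oil_dropper [([0.404, -0.086, 0.046], 0.6)]
top objective_can [([0.43, 0.455, 0.06], 0.88)]
top lens_post [([0.572, 0.442, 0.012], 0.93), ([0.448, 0.118, 0.108], 0.34)]
scene housing [([0.481, 0.128, 0.088], 0.95), ([0.468, 0.054, 0.122], 0.47)]
scene handle_bar [([0.468, 0.05, 0.118], 0.75)]
scene cover_handle [([0.471, 0.053, 0.121], 0.8)]
scene slide_knob [([0.451, 0.123, 0.106], 0.52)]
scene oil_dropper [([0.412, -0.087, 0.042], 0.6)]
scene objective_can [([0.442, 0.458, 0.051], 0.69)]
scene lens_post [([0.574, 0.438, 0.021], 0.91)]
```

View pics/top0.png

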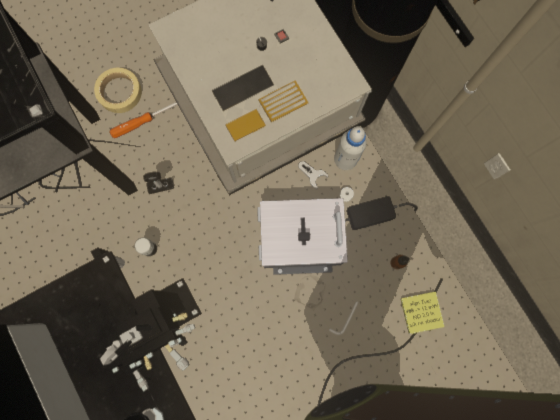

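View pics/scene0.png

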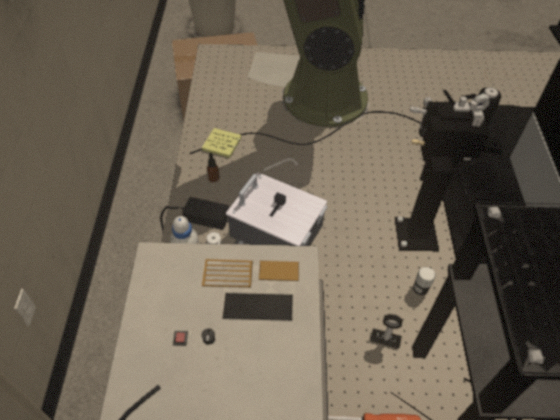

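The top view shows the housing at about (302,232), with the handle on its right side (340,225) and the knob at (304,232). The bottle is at (398,262), and the canister and lens are far to the left. A large box stands beyond the housing, its corner at (230,185). Next I measure the yaw.

```bash
cat >> h.py <<'E'
def proj(s,uv,z):
    uv=np.atleast_2d(uv).astype(float); E=s['extrinsics']
    d=np.c_[(uv[:,0]-s['cx'])/s['fx'],(uv[:,1]-s['cy'])/s['fy'],np.ones(len(uv))]@E[:3,:3].T
    return E[:3,3]+d*((z-E[2,3])/d[:,2])[:,None]
def rect(s,q,z):
    for r in finder.regions_of(s,q)[:1]:
        v,u=np.nonzero(r['mask']); P=proj(s,np.c_[u,v],z)[:,:2]
        print(q,round(r['score'],2),len(u),'mean',P.mean(0).round(4),'minrect',[np.round(a,4) for a in cv2.minAreaRect(P.astype(np.float32)*1000)])
E
python3 - <<'E'
from h import *
s=snap('top'); print(np.round(s['extrinsics'],3),s['fx'])
rect(s,'cover_handle',.118);rect(s,'slide_knob',.11);rect(s,'cover',.086);rect(s,'housing',.086)
print(proj(s,[(261,201),(342,199),(346,263),(261,268)],.086).round(3))
print([x for x in dir(ctrl) if x[0]!='_'])
E
```

```text
[[ 0.01  -0.981  0.193  0.301]
 [-1.    -0.014 -0.015  0.179]
 [ 0.017 -0.193 -0.981  1.057]
 [ 0.     0.     0.     1.   ]] 478.6748853420133
cover_handle 0.58 222 mean [0.461  0.0536] minrect [array([461.5622,  54.7463]), array([70.8367, 16.5478]), np.float64(1.593)]
slide_knob 0.6 88 mean [0.4466 0.1231] minrect [array([446.5569, 123.1466]), array([16.1906, 20.1522]), np.float64(0.7377)]
cover 0.68 5610 mean [0.4606 0.1231] minrect [array([461.6553, 123.0765]), array([136.4691, 181.5904]), np.float64(2.8528)]
housing 0.19 201 mean [0.4662 0.0489] minrect [array([465.9702,  50.1777]), array([71.2778, 15.7874]), np.float64(3.5971)]
[[0.523 0.209 0.086]
 [0.529 0.04  0.086]
 [0.396 0.034 0.086]
 [0.384 0.207 0.086]]
['Unreachable', 'hand_in', 'observe', 'tcp_to_tips']
```

>>> jog_arm(rows=[0,0,-60,0,0,0,0,0,-60,0,0,0])

```text
clock: 1.3
position: [0.2377, -0.5533, 0.307]
orientation: [[0.919, 0.395, 0.003], [0.395, -0.919, -0.007], [-0.0, 0.008, -1.0]]
force: [0.5, -0.2, 1.0]
opening: 1.0
finger_force: 0.0
```

>>> jog_arm(rows=[45,-46,0,0,0,0.037,89,-93,0,0,0,0.074,134,-140,0,0,0,0.11,179,-186,0,0,0,0.147,223,-232,0,0,0,0.184,268,-279,0,0,0,0.22,313,-326,0,0,0,0.257,358,-372,0,0,0,0.294,402,-418,0,0,0,0.33,447,-465,0,0,0,0.368])

```text
clock: 2.55
position: [0.4577, 0.0271, 0.3021]
orientation: [[0.999, 0.053, 0.0], [0.053, -0.999, 0.008], [0.001, -0.008, -1.0]]
force: [0.4, -0.8, -0.5]
opening: 1.005
finger_force: 0.0
```

>>> jog_arm(rows=[0,0,0,0,0,0,0,0,0,0,0,0,0,0,0,0,0,0,0,0,0,0,0,0])

```text
clock: 3.05
position: [0.4571, 0.0236, 0.3024]
orientation: [[0.999, 0.047, -0.0], [0.047, -0.999, 0.008], [0.0, -0.008, -1.0]]
force: [-0.1, 0.1, 0.4]
opening: 1.002
finger_force: 0.0
```

```bash
python3 - <<'E'
from h import *
st(); s=snap('wrist','w1.png'); print(np.round(s['extrinsics'],3))
for q in ['handle_bar','slide_knob']: print(q,[(np.round(d['xyz'],4).tolist(),round(d['score'],2)) for d in finder.recognise(s,q)[:2]])
rect(s,'cover_handle',.118);rect(s,'slide_knob',.11);rect(s,'cover',.086)
E
```

```text
t 3.05 p [0.4571 0.0236 0.3024] F [-0.1  0.1  0.4] op 1.002 ff 0.0
[[ 0.999  0.047 -0.   ]
 [ 0.047 -0.999  0.008]
 [ 0.    -0.008 -1.   ]]
[ 0.046  0.025 -0.256  1.289  0.008  3.141]
[[ 0.048 -0.951 -0.305  0.537]
 [-0.999 -0.047 -0.008  0.027]
 [-0.007  0.305 -0.952  0.434]
 [ 0.     0.     0.     1.   ]]
handle_bar [([0.4706, 0.0508, 0.1243], 0.82)]
slide_knob [([0.4682, 0.0533, 0.1242], 0.56)]
cover_handle 0.66 835 mean [0.4694 0.0522] minrect [array([468.2961,  51.0447]), array([69.9657, 13.3527]), np.float64(2.3162)]
slide_knob 0.8 543 mean [0.4517 0.1195] minrect [array([451.2587, 119.5058]), array([19.5963, 27.8388]), np.float64(2.8139)]
cover 0.7 22944 mean [0.4666 0.1237] minrect [array([462.966, 124.551]), array([134.2693, 178.559 ]), np.float64(2.8835)]
```

View pics/w1.png

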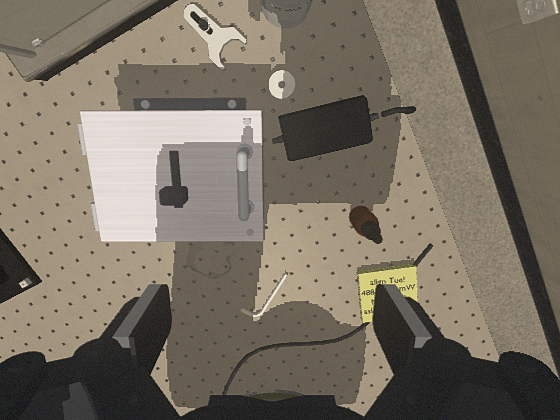

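The wrist view shows the cover at (175,175), the bar at (243,185) and the knob at (173,195). The bottle is at (365,225), clear of the work. Joint 6 sits at its limit, so I turn the gripper half a turn.

>>> jog_arm(rows=[1,-3,0,0,0,-0.18,2,-6,0,0,0,-0.36,3,-9,0,0,0,-0.54,4,-12,0,0,0,-0.72,5,-15,0,0,0,-0.9,6,-18,0,0,0,-1.08,7,-21,0,0,0,-1.26,8,-24,0,0,0,-1.44,9,-26,0,0,0,-1.62,10,-28,0,0,0,-1.8])

```text
clock: 4.6
position: [0.466, 0.0532, 0.3025]
orientation: [[-0.281, 0.96, -0.0], [0.96, 0.281, 0.008], [0.008, 0.002, -1.0]]
force: [0.5, 0.1, 1.3]
opening: 0.999
finger_force: 0.0
```

>>> jog_arm(rows=[0,0,10,0,0,-0.18,0,0,20,0,0,-0.36,0,0,30,0,0,-0.54,0,0,40,0,0,-0.72,0,0,50,0,0,-0.9,0,0,60,0,0,-1.08,0,0,65,0,0,-1.24,0,0,65,0,0,-1.34,0,0,65,0,0,-1.34,0,0,65,0,0,-1.34])

```text
clock: 5.85
position: [0.4661, 0.0536, 0.2376]
orientation: [[-0.999, -0.046, -0.0], [-0.046, 0.999, 0.008], [-0.0, 0.008, -1.0]]
force: [-0.2, -0.1, -0.6]
opening: 0.997
finger_force: 0.0
```

```bash
python3 - <<'E'
from h import *
st(); s=snap('wrist','w2.png'); print(np.round(s['extrinsics'],3))
for q in ['handle_bar','slide_knob']: print(q,[(np.round(d['xyz'],4).tolist(),round(d['score'],2)) for d in finder.recognise(s,q)[:2]])
rect(s,'cover_handle',.118);rect(s,'slide_knob',.11);rect(s,'cover',.086)
E
```

```text
t 5.85 p [0.4661 0.0536 0.2376] F [-0.2 -0.1 -0.6] op 0.997 ff 0.0
[[-0.999 -0.046 -0.   ]
 [-0.046  0.999  0.008]
 [-0.     0.008 -1.   ]]
[ 0.109  0.07  -0.357  1.143  0.008  0.063]
[[-0.046  0.951  0.306  0.389]
 [ 0.999  0.042  0.021  0.05 ]
 [ 0.007  0.307 -0.952  0.37 ]
 [ 0.     0.     0.     1.   ]]
handle_bar [([0.4584, 0.0531, 0.1235], 0.87)]
slide_knob [([0.4465, 0.119, 0.1091], 0.72)]
cover_handle 0.55 1409 mean [0.4602 0.0526] minrect [array([462.2513,  52.477 ]), array([73.0127, 14.439 ]), np.float64(2.9807)]
slide_knob 0.64 780 mean [0.4469 0.1194] minrect [array([447.0505, 119.4141]), array([17.8936, 26.735 ]), np.float64(2.5531)]
cover 0.63 32522 mean [0.4574 0.123 ] minrect [array([461.9677, 124.5193]), array([133.6976, 177.6349]), np.float64(2.8596)]
```

View pics/w2.png

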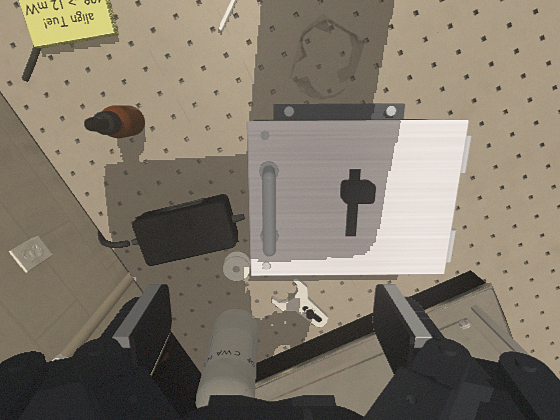

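The bar at about (268,210) is centred under the open fingers. Full opening could touch the knob at (357,190), so I narrow the fingers before going down.

>>> jog_arm(rows=[0,0,20,0,0,0,0,0,40,0,0,0,0,0,60,0,0,0,0,0,80,0,0,0,0,0,95,0,0,0,0,0,105,0,0,0,0,0,115,0,0,0,0,0,122,0,0,0,0,0,126,0,0,0,0,0,126,0,0,0], fingers=0.5, force=40)

```text
clock: 7.4
position: [0.4659, 0.0546, 0.1115]
orientation: [[-0.999, -0.048, -0.001], [-0.048, 0.999, 0.008], [0.0, 0.008, -1.0]]
force: [-0.9, 0.6, -0.5]
opening: 0.503
finger_force: 0.0
```

>>> jog_arm(rows=[0,0,0,0,0,0,0,0,0,0,0,0,0,0,0,0,0,0,0,0,0,0,0,0,0,0,0,0,0,0,0,0,0,0,0,0], fingers=0)

```text
clock: 8.15
position: [0.4664, 0.0525, 0.1119]
orientation: [[-0.999, -0.047, 0.001], [-0.047, 0.999, 0.003], [-0.001, 0.003, -1.0]]
force: [0.6, -7.4, 0.5]
opening: 0.095
finger_force: 38.9
```

>>> jog_arm(rows=[0,-1.5,-1,0,0,0,0,-1.5,-2,0,0,0,0,-1.5,-3,0,0,0,0,-1.5,-4,0,0,0,0,-1.5,-4,0,0,0,0,-1.5,-4,0,0,0])

```text
clock: 8.9
position: [0.4663, 0.0533, 0.1156]
orientation: [[-0.999, -0.048, 0.0], [-0.048, 0.999, 0.008], [-0.0, 0.008, -1.0]]
force: [2.6, 0.6, -3.9]
opening: 0.1
finger_force: 38.9
```

>>> jog_arm(rows=[0,0,-1,0,0,0,0,0,-2,0,0,0,0,0,-3,0,0,0,0,0,-3,0,0,0,0,0,-3,0,0,0])

```text
clock: 9.52
position: [0.4662, 0.0541, 0.1186]
orientation: [[-0.999, -0.048, -0.0], [-0.048, 0.999, 0.01], [-0.0, 0.01, -1.0]]
force: [3.7, 4.4, -3.5]
opening: 0.1
finger_force: 38.8
```

>>> jog_arm(rows=[0,0,-1,0,0,0,0,0,-2,0,0,0,0,0,-3,0,0,0,0,0,-4,0,0,0,0,0,-5,0,0,0,0,0,-5,0,0,0])

```text
clock: 10.28
position: [0.4661, 0.0555, 0.1234]
orientation: [[-0.999, -0.049, -0.0], [-0.049, 0.999, 0.013], [-0.0, 0.013, -1.0]]
force: [4.6, 9.5, -7.8]
opening: 0.099
finger_force: 38.7
```

```bash
python3 - <<'E'
from h import *
st(); s=snap('scene'); cv2.imwrite('pics/s2.png',cv2.resize(s['image'][150:270,200:360,::-1],None,fx=5,fy=5))
E
```

```text
t 10.28 p [0.4661 0.0555 0.1234] F [ 4.6  9.5 -7.8] op 0.099 ff 38.737884163856506
[[-0.999 -0.049 -0.   ]
 [-0.049  0.999  0.013]
 [-0.     0.013 -1.   ]]
[ 0.109  0.156 -0.535  0.879  0.013  0.06 ]
```

View pics/s2.png

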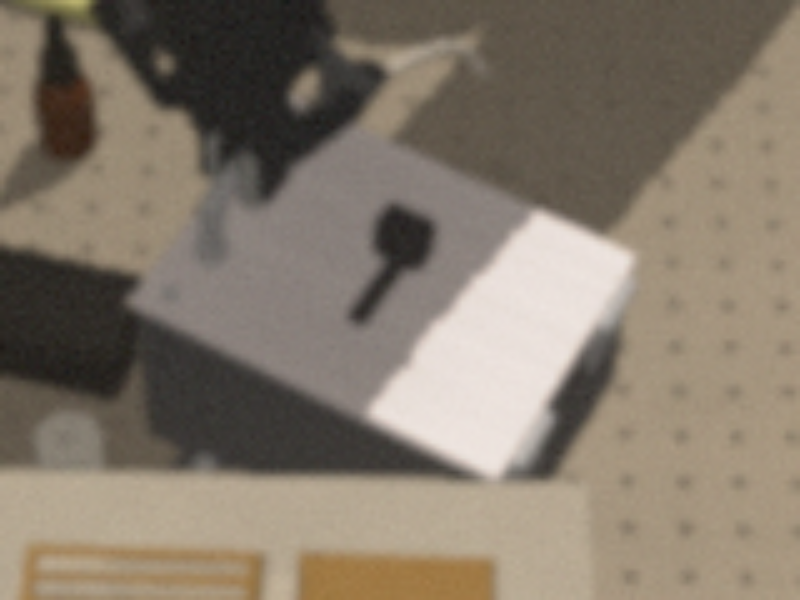

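```bash
python3 - <<'E'
import numpy as np
f=lambda t:(.0523+.155-.155*np.cos(t)+.038*np.sin(t)-.006*np.sin(t), .080+.155*np.sin(t)+.038*np.cos(t)-.006*np.cos(t))
for t in np.arange(.1,1.11,.05):
    y,z=f(t); print(round(t,2),'y %.1f z %.1f turn %.3f'%((y-.0531)*1e3,-(z-.1235)*1e3,t-.008))
E
```

```text
0.1 y 3.2 z -3.8 turn 0.092
0.15 y 5.7 z -11.3 turn 0.142
0.2 y 8.6 z -18.7 turn 0.192
0.25 y 11.9 z -25.9 turn 0.242
0.3 y 15.6 z -32.9 turn 0.292
0.35 y 19.6 z -39.7 turn 0.342
0.4 y 23.9 z -46.3 turn 0.392
0.45 y 28.5 z -52.7 turn 0.442
0.5 y 33.5 z -58.9 turn 0.492
0.55 y 38.8 z -64.8 turn 0.542
0.6 y 44.3 z -70.4 turn 0.592
0.65 y 50.2 z -75.8 turn 0.642
0.7 y 56.3 z -80.8 turn 0.692
0.75 y 62.6 z -85.6 turn 0.742
0.8 y 69.2 z -90.0 turn 0.792
0.85 y 75.9 z -94.1 turn 0.842
0.9 y 82.9 z -97.8 turn 0.892
0.95 y 90.1 z -101.2 turn 0.942
1.0 y 97.4 z -104.2 turn 0.992
1.05 y 104.8 z -106.9 turn 1.042
1.1 y 112.4 z -109.2 turn 1.092
```

>>> jog_arm(rows=[0,3,-4,0.05,0,0,0,3,-4,0.09,0,0,0,4.5,-7.5,0.115,0,0,0,5.7,-11.3,0.142,0,0,0,7,-15,0.167,0,0,0,8.6,-18.7,0.192,0,0,0,8.6,-18.7,0.192,0,0])

```text
clock: 11.2
position: [0.4658, 0.0621, 0.1426]
orientation: [[-0.999, -0.048, 0.009], [-0.049, 0.982, -0.183], [-0.0, -0.183, -0.983]]
force: [3.4, 3.1, -4.4]
opening: 0.099
finger_force: 39.7
```

```bash
python3 - <<'E'
from h import *
st(); s=snap('wrist','w3.png')
E
```

```text
t 11.2 p [0.4658 0.0621 0.1426] F [ 3.4  3.1 -4.4] op 0.099 ff 39.6690434217453
[[-0.999 -0.048  0.009]
 [-0.049  0.982 -0.183]
 [-0.    -0.183 -0.983]]
[ 0.255  0.168 -0.486  0.955 -0.18   0.209]
```

View pics/w3.png

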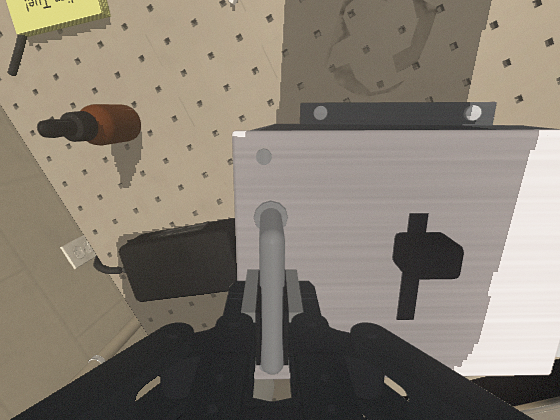

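The cover follows the gripper with small forces: the bar at (272,290) is in the pads and the cover has tilted. The knob is still at its near end, so the latch was free as found. I continue along the arc.

```bash
python3 - <<'E'
import numpy as np
f=lambda t:np.array([-155*np.cos(t)+32*np.sin(t), 155*np.sin(t)+32*np.cos(t)])
a=.2; ty=np.array([np.cos(a),-np.sin(a)]); tz=np.array([-np.sin(a),-np.cos(a)])
for t in np.arange(.25,1.11,.05):
    d=f(t)-f(a); print(round(t,2),'%.1f, %.1f, %.2f'%(d@ty,d@tz,t-a))
E
```

```text
0.25 1.8, -7.7, 0.05
0.3 4.0, -15.3, 0.10
0.35 6.5, -22.8, 0.15
0.4 9.4, -30.2, 0.20
0.45 12.7, -37.4, 0.25
0.5 16.4, -44.4, 0.30
0.55 20.4, -51.2, 0.35
0.6 24.7, -57.8, 0.40
0.65 29.3, -64.2, 0.45
0.7 34.3, -70.4, 0.50
0.75 39.6, -76.3, 0.55
0.8 45.1, -81.9, 0.60
0.85 51.0, -87.3, 0.65
0.9 57.1, -92.3, 0.70
0.95 63.4, -97.1, 0.75
1.0 70.0, -101.5, 0.80
1.05 76.7, -105.6, 0.85
1.1 83.7, -109.3, 0.90
```

>>> jog_arm(rows=[0,1.8,-7.7,0.05,0,0,0,4,-15.3,0.1,0,0,0,6.5,-22.8,0.15,0,0,0,9.4,-30.2,0.2,0,0,0,12.7,-37.4,0.25,0,0,0,16.4,-44.4,0.3,0,0,0,20.4,-51.2,0.35,0,0,0,24.7,-57.8,0.4,0,0,0,24.7,-57.8,0.4,0,0])

```text
clock: 12.38
position: [0.464, 0.0973, 0.1938]
orientation: [[-0.999, -0.041, 0.026], [-0.049, 0.833, -0.55], [0.001, -0.551, -0.834]]
force: [4.6, 4.7, -8.7]
opening: 0.096
finger_force: 40.2
```

```bash
python3 - <<'E'
from h import *
st()
E
```

```text
t 12.38 p [0.464  0.0973 0.1938] F [ 4.6  4.7 -8.7] op 0.096 ff 40.17958045005798
[[-0.999 -0.041  0.026]
 [-0.049  0.833 -0.55 ]
 [ 0.001 -0.551 -0.834]]
[ 0.54   0.325 -0.285  1.264 -0.507  0.57 ]
```

>>> jog_arm(rows=[0,1.8,-7.7,0.05,0,0,0,4,-15.3,0.1,0,0,0,6.5,-22.8,0.15,0,0,0,9.4,-30.2,0.2,0,0,0,12.7,-37.4,0.25,0,0,0,16.4,-44.4,0.3,0,0,0,20.4,-51.2,0.35,0,0,0,24.7,-57.8,0.4,0,0,0,24.7,-57.8,0.4,0,0,0,24.7,-57.8,0.4,0,0])

```text
clock: 13.62
position: [0.4614, 0.149, 0.2274]
orientation: [[-0.999, -0.025, 0.038], [-0.046, 0.555, -0.83], [-0.0, -0.831, -0.556]]
force: [3.9, 4.9, -17.7]
opening: 0.094
finger_force: 40.7
```

>>> jog_arm(rows=[0,0,0,0,0,0,0,0,0,0,0,0,0,0,0,0,0,0,0,0,0,0,0,0])

```text
clock: 14.12
position: [0.4613, 0.149, 0.2274]
orientation: [[-0.999, -0.024, 0.038], [-0.045, 0.557, -0.83], [-0.001, -0.83, -0.557]]
force: [3.1, 5.2, -19.2]
opening: 0.099
finger_force: 40.7
```

```bash
python3 - <<'E'
from h import *
o=st(); print(np.round(o['joint_vel'],3))
p=o['position']-o['orientation'][:,2]*.006
print('bar',p,'theta',np.arctan2(p[2]-.08,.2073-p[1])-np.arctan2(38,155))
snap('wrist','w4.png');snap('scene','s4.png')
E
```

```text
t 14.12 p [0.4613 0.149  0.2274] F [  3.1   5.2 -19.2] op 0.099 ff 40.74978768825531
[[-0.999 -0.024  0.038]
 [-0.045  0.557 -0.83 ]
 [-0.001 -0.83  -0.557]]
[ 0.745  0.626 -0.02   1.69  -0.688  0.987]
[ 0.001 -0.001 -0.001  0.001 -0.     0.   ]
bar [0.46110912 0.1540111  0.23075444] theta 0.9906039624771499
```

View pics/w4.png

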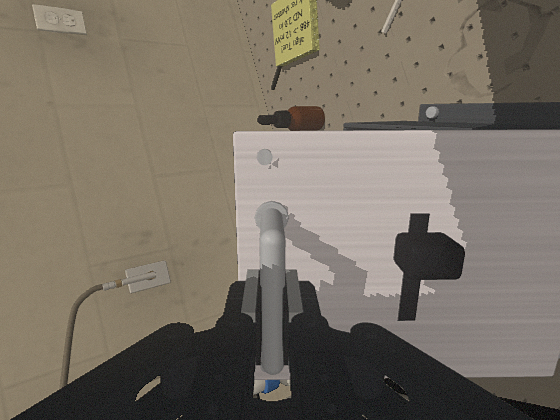

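View pics/s4.png

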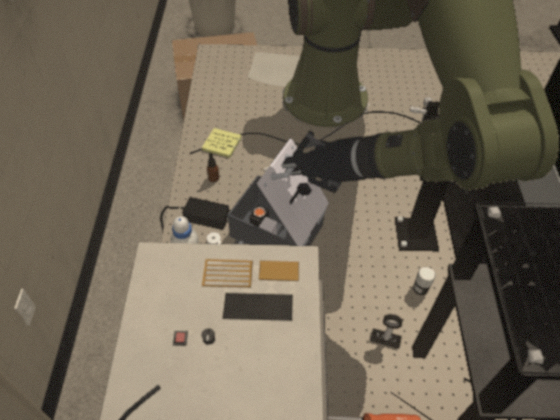

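The cover stands open at about 0.99 rad with the bar in the pads (272,290). The bottle (212,172), canister (424,280) and lens (388,330) are where they started.

```bash
python3 -c "
from station import ctrl
print(ctrl.hand_in())"
```

```text
the job is handed in; nothing more can be done
None
```

I tugged the cover with the latch slide where I found it and it came free, so the slide was never moved; the cover is now held still by its handle at about 0.99 rad (57°, worked out from the gripper pose), no bystander was disturbed, and the job is handed in.

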